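# Uncover the light port and lay the framed window on it

### The arm

A 6-joint arm with a two-finger parallel gripper is mounted at the origin on the work surface. World frame = base frame: x ahead of the robot, y to its left, z up, the work surface at z = 0. Lengths are in m, angles in degrees, forces in N, time in s.
With the tool pointing down it reaches from about 0.25 to 0.725 m from the base axis. Payload 9.7 kg.
Tool frame: the origin (TCP) lies at the very end of the fingers, on their centre line; the grasp point (between the pads) lies 19 mm behind it; z points along the fingers, y is the line along which they close (so a half turn about z gives the same grasp; the last joint's range is limited). The gripper opens to 85 mm and grips with 20 to 120 N. Pads are 22 mm wide; open, the fingers measure 114 mm over their backs; the gripper's body (76 mm by 85 mm) begins 54 mm behind the grasp point. The pads swing forward as they close: fully open they stand 13 mm farther back than shut.
Start: joints at [-68.239, 4.979, 10.078, 95.1, 0, 90], TCP at [0.204, -0.511, 0.231] pointing down, gripper open.
Joint ranges: [-179.16, 179.16], [-48.56, 103.87], [-65.8, 70.77], [-126.05, 130.52], [-82.76, 87.17], [-180, 180]. Speed limits (degrees/s): [127.2, 127.2, 147.25, 180, 180, 180].

### API

Orientations are given as [roll, pitch, yaw] about the fixed x, y, z axes, in that order (R = Rz(yaw) Ry(pitch) Rx(roll)).
In Python, from workcell import telemetry, optics, workorder gives the robot as it stands.
- The arm moves only by the shell command python3 -m handwheel 'ROWS' [FORCE]. ROWS is JSON, a list of rows, each an object of numbers: "tx", "ty", "tz": the shift along the tool's x, y, z in m; "ax", "ay", "az": the turn, a rotation vector about the tool's x, y, z in degrees; "jaw": the gripper command: -1 is shut, 1 is fully open, values between are in proportion. A call has exactly 10 rows; each row shifts and turns the commanded pose from where the row before left it, along the tool's axes as they then stand; what a row does not reach is not made up. A row lasts 1/8 s, in which the tool goes at most 62.5 mm and 10.7 degrees, less where a joint would pass 70% of its speed; a pose out of reach is approached as far as the arm can. A call is refused whole if a number of a shift passes 0.0625 or a number of a turn 10.7, either way. A call with a gripper value outside its range is refused whole. The fingers move at their own pace and stop on an object; FORCE is the grip in N (left out, the last holds). Time passes only in rows, so rows that do not move let the fingers close, or fill a call up. It gives the time, the measured TCP pose, the force, the opening and the grip force at its end, in the units of the state.
- telemetry.get_obs(): the state, without advancing time (a new reading comes with each control period).
- optics.camera(name): name is "side" or "top"; returns a dict with "color" (384x512x3 uint8, red, green, blue), "K" (3x3 intrinsics, pixels), "extrinsics" (4x4, takes a point from camera to world coordinates). Camera axes: x right, y down, z forward; pixel columns grow to the right and rows downward; lengths in m; the calibration is good to about 2 mm. A picture is of the moment at which its call begins. There is no depth.
- workorder.job_done(): hands the job in; it is judged then, once.
The state is a dict: "time": time; "q": joint angles; "qd": joint speeds; "joint_efforts": joint torques, N m; "ee_pos": TCP position; "tcp_rot": TCP orientation; "wrist_force": force on the tool from outside, world axes, zero at the start; "torque": the same for the moment, N m; "opening": finger opening in m; "grasp_force": force on a finger pad.
Only numpy, scipy, OpenCV 4.12 (cv2) and the standard library are available. Lean on these libraries where they do the work, as an engineer would, in place of code of your own. Each camera call takes 0.05 s, during which the arm holds its last target. There are 200 camera calls.

### The job

Get the sloping light box ready for an inspection: swing its pivoting dust cover well aside on its pin, about a quarter turn either way, so that it stays clear of the round light port. Then take the framed window out of the tray by its handle and lay it flat on the slope over the port, one long edge resting against the small ledge, centred left to right. Set it down gently rather than dropping it, let go, and leave the other things on the bench alone.

Things in the scene. Friction and masses are not known exactly. Their poses are not given: they have to be found in the camera images.
- face: The light box's flat grey top, sloping 25 degrees towards the robot, fixed: 250 mm wide (y), 174 mm up the slope (x from -62 to +112), 40 mm thick. Origin: centre of the round light port (white flush disc, 40 mm), on the surface, 140 mm above the bench. x up the slope, y along the width, z square out of the face. Position and yaw vary.
- ledge (a point): Middle of the upper top edge of a straight ledge across the slope below the port: 110 mm wide, 8 mm thick, 12 mm high over the face; its upper side lies 34 mm down the slope from the port's centre. Axes as the face's.
- lamp_bar (a point): Middle of a fixed level lamp bar over the slope, 16 mm thick, 276 mm long along the face's y, 75 mm horizontally behind (beyond) the port's centre and 190 mm above it, on thin upright posts 132 mm either side. A vertical tool hits it over the upper part of the slope; a tool square to the face passes in front of it.
- pin (a point): The dust cover's pivot pin, on the face's surface, 80 mm up the slope from the port's centre; its axis is the face's z. Axes as the face's.
- cover (a joint): Angle (rad) of the aluminium dust cover (56 mm disc on a 26 mm arm, top 9 mm over the face) about the pin. 0: straight down the slope, over the port; starts within 0.2. Positive: counter-clockwise seen from in front, the knob going to the face's -y and up. Stops at +-1.75; well aside is about 1.3 or more, either way. Stiff: stays where left; 2 to 3 N at the knob moves it.
- knob_top (a point): Centre of the top of the cover's black round knob, 18 mm diameter and 33 mm tall, standing square on the cover at 80 mm from the pin; its top is 42 mm over the face.
- frame: Loose aluminium frame with a clear window, 68 mm (x) by 100 mm (y), 8 mm thick, about 0.18 kg. Origin: centre of its underside, z up. The same when turned half round. Starts flat in the tray. Laid in place, its underside is on the face, long sides parallel to the face's y, one against the ledge; its origin is then at the face's origin.
- handle (a point): Centre of the frame's bridge handle, 43 mm above the underside: a bar 62 mm long along the frame's x, 12 mm wide (y), 12 mm tall, across the middle of the window on a post at each end. Axes as the frame's.
- tray: Shallow black tray 150 (x) by 180 mm (y), walls 22 mm high and 4 mm thick, floor about 4 mm thick, fixed. Origin: centre of its underside. It stands left or right of the light box.
- screwdriver: Bystander: screwdriver 200 mm long lying on the bench.
- bowl: Bystander: white bowl, 90 mm across, 45 mm high.
- bottle: Bystander: grey bottle, 68 mm across, 170 mm high.
- dish: Bystander: shallow black dish, 90 mm across, 20 mm high.
There are look-alikes about, which are no part of the job. What is shaped like the frame but black, brown or green is not meant.

How it is judged (in metres and radians):
On the way, in this order (a step that is already met when the one before it is completed fails the run):
1. the cover is swung well aside (1.2 rad or more, either way) ((value of joint cover above 1.2 rad or value of joint cover below -1.2 rad)), for 0.2 s.
2. the frame is lifted out of the tray (height (world z) of frame above 0.035 m and horizontal distance between frame and face above 0.08 m), for 0.2 s.
At the end, for the whole second after the job is handed in: The cover stands at least 1.2 rad aside; the framed window lies at rest, handle up, flat on the face (within 4 degrees and 4 mm), against the ledge within 7 mm, centred on the port left to right within 12 mm, its long side parallel to the ledge within 8 degrees ((value of joint cover above 1.2 rad or value of joint cover below -1.2 rad) and x of frame in the frame of face between -0.004 and 0.007 m and y of frame in the frame of face between -0.012 and 0.012 m and z of frame in the frame of face between -0.003 and 0.004 m and angle between the z axis of frame and the z axis of face, either way round below 0.07 rad and angle between the y axis of frame and the y axis of face, either way round below 0.14 rad and angle between frame's own z axis and vertical below 0.8 rad and linear speed of frame below 0.02 m/s); the robot touches nothing.
It fails at once if the framed window is dropped (moving faster than 0.7 m/s out of the gripper, a fall of about 25 mm) (linear speed of frame above 0.7 m/s and contact force between the fingers and frame below 0.2 N).
It fails at once if a bystander is moved more than 30 mm (distance of any of screwdriver, bowl, bottle, dish from where it was at the start of the episode above 0.03 m).
It also fails if it takes over 61 s, if anything falls off the work surface, if the arm or the gripper's body presses on something with over 40 N, if the wrist force passes 120 N, or if a joint passes its speed limit or range.

## Working session

There is one attempt and no reset: what is moved stays moved. The work goes in short steps, Python scripts to look and compute and a shell command to move; the robot and the scene stay as the last step left them, time stands still between calls to the robot, and variables do not carry over. Pictures are saved under pics/ and viewed, at most 10 in all, crops included, and the job is handed in when it is done.

```bash
mkdir -p pics; ls
python3 - <<'E'
from workcell import telemetry, optics
import cv2,json
print(telemetry.get_obs())
for n in("side","top"):
    c=optics.camera(n); cv2.imwrite(f"pics/{n}0.png",c["color"][:,:,::-1]); print(n,c["K"].tolist(),c["extrinsics"].round(4).tolist())
E
```

```text
pics
{'time': 0.0, 'q': array([-6.82390789e+01,  5.01026414e+00,  1.00318941e+01,  9.51001468e+01,
        6.97564482e-04,  9.00011249e+01]), 'qd': array([-0.06219269, -0.02115127,  0.02323701,  0.00602245,  0.00151526,
       -0.05807596]), 'joint_efforts': array([-3.10935811e-04, -5.20388675e+01,  4.64800429e+01,  1.66879501e-02,
        7.52801247e-05, -1.93458681e-05]), 'ee_pos': array([ 0.20381435, -0.51057255,  0.23056817]), 'tcp_rot': array([-1.79921483e+02, -6.96022342e-04,  2.17597953e+01]), 'wrist_force': array([ 0.11732635, -0.01016524,  0.22294115]), 'torque': array([ 0.03874915,  0.02294028, -0.0027783 ]), 'grasp_force': 0.0, 'opening': 0.08537512551622743}
side [[370.31165507685483, 0.0, 253.04009956598404], [0.0, 370.31165507685483, 187.67153420571793], [0.0, 0.0, 1.0]] [[-0.7606, -0.33, 0.5591, -0.0354], [-0.6492, 0.391, -0.6524, 0.7764], [-0.0033, -0.8592, -0.5116, 0.8105], [0.0, 0.0, 0.0, 1.0]]
top [[428.77506183612803, 0.0, 259.6995496401933], [0.0, 428.77506183612803, 196.12242058781715], [0.0, 0.0, 1.0]] [[-0.0038, -0.9857, 0.1686, 0.3537], [-0.9998, 0.0006, -0.019, 0.017], [0.0186, -0.1686, -0.9855, 1.6126], [0.0, 0.0, 0.0, 1.0]]
```

```bash
python3 -c "
import cv2
for n in('side','top'): cv2.imwrite(f'pics/{n}0b.png',cv2.resize(cv2.imread(f'pics/{n}0.png'),(800,600),interpolation=cv2.INTER_CUBIC))"
```

```text
(no output)
```

View pics/side0b.png

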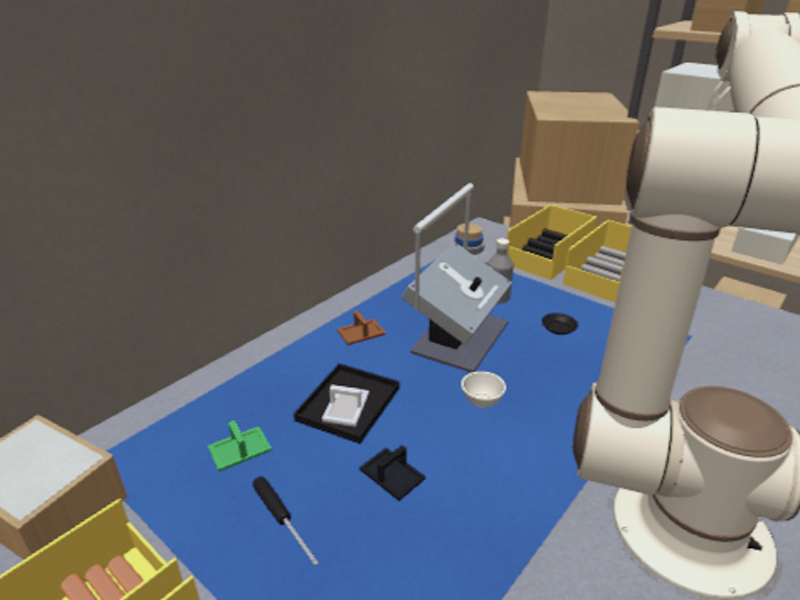

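View pics/top0b.png

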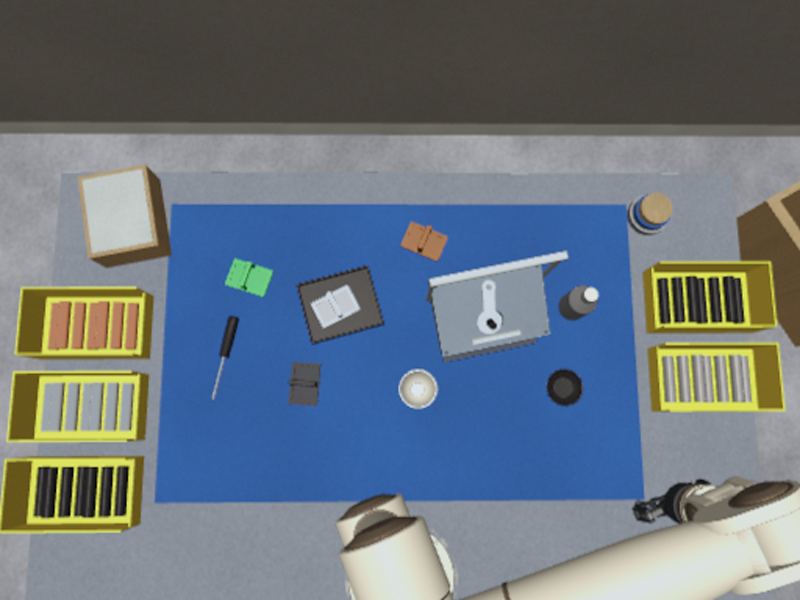

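The side and top views show these frame-shaped things, as top-view pixels in the 800x600 enlargement:
- silver in the tray (335,306)
- brown (424,241)
- green (249,278)
- black (305,384)

The silver one in the tray is the one meant. The light box is at (490,310) with its knob at (491,323). Next I'll make one close crop to check the choice and read pixels.

Run:
```python
import cv2,numpy as np
s=cv2.imread('pics/side0.png');t=cv2.imread('pics/top0.png')
def crop(im,x,y,w,h):
    c=cv2.resize(im[y:y+h,x:x+w],(400,300),interpolation=cv2.INTER_CUBIC)
    for i in range(0,w,10): cv2.putText(c,str(x+i),(int(i*400/w),8),0,.3,(0,255,255),1);cv2.line(c,(int(i*400/w),9),(int(i*400/w),13),(0,255,255))
    for i in range(10,h,10): cv2.putText(c,str(y+i),(0,int(i*300/h)+3),0,.3,(0,255,255),1)
    return c
out=np.vstack([np.hstack([crop(t,265,155,104,78),crop(t,185,165,64,48)]),np.hstack([crop(s,250,110,96,72),crop(s,180,225,80,60)])])
cv2.imwrite('pics/crops.png',out)
```

```text
(no output)
```

View pics/crops.png

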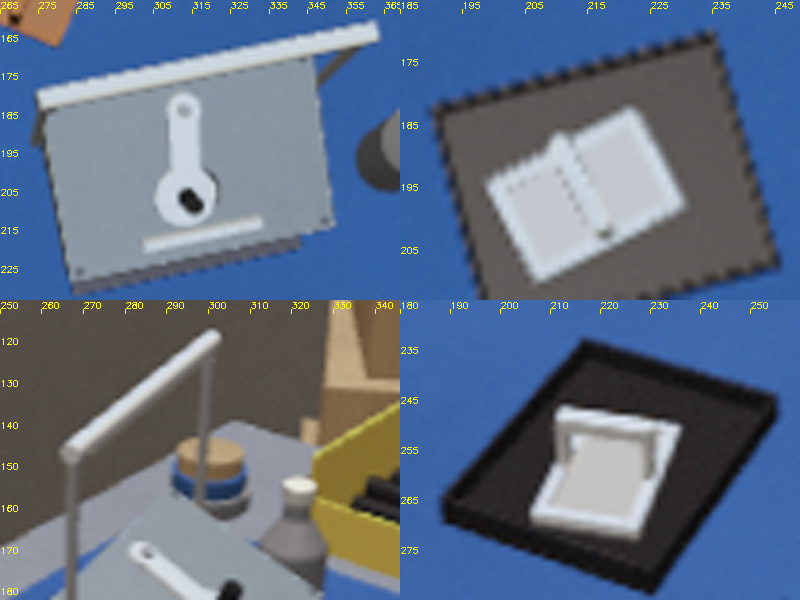

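The crop confirms the silver frame in the tray, top-view corners (199,194), (222,182), (231,198), (207,210), with its handle across the short side. Next I'll fit the poses from these pixels.

```bash
cat > h.py <<'E'
import numpy as np
from scipy.spatial.transform import Rotation as R
from scipy.optimize import least_squares
top=(np.array([[428.775,0,259.70],[0,428.775,196.12],[0,0,1]]),np.array([[-0.0038,-0.9857,0.1686,0.3537],[-0.9998,0.0006,-0.019,0.017],[0.0186,-0.1686,-0.9855,1.6126]]))
side=(np.array([[370.31,0,253.04],[0,370.31,187.67],[0,0,1]]),np.array([[-0.7606,-0.33,0.5591,-0.0354],[-0.6492,0.391,-0.6524,0.7764],[-0.0033,-0.8592,-0.5116,0.8105]]))
def proj(c,p):
    K,E=c; q=(np.atleast_2d(p)-E[:,3])@E[:,:3]@K.T
    return q[:,:2]/q[:,2:]
def faceR(yaw): return R.from_euler('z',yaw)*R.from_euler('y',-np.radians(25))
def face(v,p): return np.array([v[0],v[1],.14])+faceR(v[2]).apply(p)
def knob(a,z=.042): return [.08-.08*np.cos(a),-.08*np.sin(a),z]
def frm(v,p,z=.004): return np.array([v[0],v[1],z])+R.from_euler('z',v[2]).apply(p)
def go(pos,rot):
    "deltas: rotvec deg in tool axes now, then shift in target tool axes"
    from workcell import telemetry
    o=telemetry.get_obs(); r=R.from_euler('xyz',o['tcp_rot'],degrees=True)
    d=r.inv()*rot
    print('t',round(o['time'],2),'turn',d.as_rotvec(degrees=True).round(2),'shift(after turn)',rot.inv().apply(np.array(pos)-o['ee_pos']).round(4),'F',o['wrist_force'].round(1),'open',round(o['opening'],4),'q',o['q'].round(0))
E
python3 - <<'E'
from h import *
tp=np.array([[312.4,182.7],[283.4,228.4],[351.7,213.6],[274.5,180.1],[362.8,163.0],[315.4,208.2]])
lam=lambda s:[.148,s*.138,.1405]
P=lambda a:np.array([[.08,0,.009],[-.062,.125,0],[-.062,-.125,0],lam(1),lam(-1),knob(a)])
sp=np.array([[284.5,169.8],[266.3,146.7],[301.5,118.3],[304.6,181]])
f=lambda v:(np.vstack([proj(top,face(v,P(v[3])))-tp,proj(side,face(v,P(v[3])[[0,3,4,5]]))-sp])).ravel()
s=least_squares(f,[.6,-.13,.1,0],loss='soft_l1',x_scale=[.1,.1,.1,.1]);print(s.x,s.fun.reshape(-1,2).round(1).tolist())
c=np.array([[198.7,194],[222.4,182.3],[230.7,198.3],[207.3,210.3],[210.6,186.6],[218.1,202.6]])
P2=np.array([[.034,.05,.008],[.034,-.05,.008],[-.034,-.05,.008],[-.034,.05,.008],[.031,0,.049],[-.031,0,.049]])
g=lambda v:(proj(top,frm(v,P2))-c).ravel()
s=least_squares(g,[.6,.25,.3]);print(s.x,s.fun.reshape(-1,2).round(1).tolist())
ck=proj(side,frm(s.x,P2));print(ck.round(1).tolist())
E
```

```text
[ 0.5764305  -0.2049292   0.19843853 -0.15373746] [[0.2, 0.3], [-0.3, -0.4], [0.4, 0.3], [0.6, 0.1], [-0.4, -0.1], [-0.8, -0.0], [0.2, 0.5], [-0.2, -0.4], [-0.9, 0.6], [0.9, -2.8]]
[0.6269604  0.15534048 0.47425147] [[0.4, 0.4], [0.4, 0.2], [0.1, -0.1], [-0.3, -0.1], [-0.3, 0.5], [-0.3, -0.8]]
[[207.1, 266.8], [217.1, 246.5], [236.8, 249.5], [228.1, 270.3], [212.4, 246.5], [231.3, 249.4]]
```

```bash
cat >> h.py <<'E'
F=[.5764,-.2049,.1984]; W=[.6270,.1553,.4743]
Rf=faceR(F[2])*R.from_euler('x',180,degrees=True)
def gof(x,y,z): go(face(F,[x,y,z]),Rf)
E
python3 -c "
from h import *
gof(0,-.035,.1)"
```

```text
t 0.1 turn [-2.34 24.94 10.21] shift(after turn) [ 0.3474 -0.1913  0.162 ] F [ 0.1 -1.2 -0.2] open 0.0853 q [-68.   5.  10.  95.  -0.  90.]
```

```bash
python3 -m handwheel '[{"ax":-0.78,"ay":8.31,"az":3.4,"jaw":-1},{"ax":-0.78,"ay":8.31,"az":3.4,"jaw":-1},{"ax":-0.78,"ay":8.31,"az":3.4,"jaw":-1},{"tx":0.05,"ty":-0.027,"tz":0.023,"jaw":-1},{"tx":0.05,"ty":-0.027,"tz":0.023,"jaw":-1},{"tx":0.05,"ty":-0.027,"tz":0.023,"jaw":-1},{"tx":0.05,"ty":-0.027,"tz":0.023,"jaw":-1},{"tx":0.05,"ty":-0.027,"tz":0.023,"jaw":-1},{"tx":0.05,"ty":-0.027,"tz":0.023,"jaw":-1},{"tx":0.047,"ty":-0.027,"tz":0.023,"jaw":-1}]' 40; python3 -c "
from h import *
gof(-.002,-.03,.018)"
```

```text
t 0.1 turn [-2.34 24.94 10.21] shift(after turn) [ 0.3454 -0.1963  0.244 ] F [ 0.1 -1.2 -0.2] open 0.0853 q [-68.   5.  10.  95.  -0.  90.]$[0]: bad value
```

```bash
python3 -m handwheel '[{"tx":0,"ty":0,"tz":0,"ax":-0.78,"ay":8.31,"az":3.4,"jaw":-1},{"tx":0,"ty":0,"tz":0,"ax":-0.78,"ay":8.31,"az":3.4,"jaw":-1},{"tx":0,"ty":0,"tz":0,"ax":-0.78,"ay":8.31,"az":3.4,"jaw":-1},{"tx":0.05,"ty":-0.027,"tz":0.023,"ax":0,"ay":0,"az":0,"jaw":-1},{"tx":0.05,"ty":-0.027,"tz":0.023,"ax":0,"ay":0,"az":0,"jaw":-1},{"tx":0.05,"ty":-0.027,"tz":0.023,"ax":0,"ay":0,"az":0,"jaw":-1},{"tx":0.05,"ty":-0.027,"tz":0.023,"ax":0,"ay":0,"az":0,"jaw":-1},{"tx":0.05,"ty":-0.027,"tz":0.023,"ax":0,"ay":0,"az":0,"jaw":-1},{"tx":0.05,"ty":-0.027,"tz":0.023,"ax":0,"ay":0,"az":0,"jaw":-1},{"tx":0.047,"ty":-0.027,"tz":0.023,"ax":0,"ay":0,"az":0,"jaw":-1}]' 40; python3 -c "
from h import *
gof(-.002,-.03,.018)"
```

```text
time: 1.35
ee_pos: [0.543, -0.2484, 0.2317]
tcp_rot: [179.9, -25.0, 11.4]
wrist_force: [-0.6, -0.3, 0.6]
opening: 0.0
grasp_force: 0.0
t 1.35 turn [ 0.06 -0.01  0.05] shift(after turn) [-0.0033 -0.006   0.0826] F [-0.6 -0.3  0.6] open 0.0 q [-33.  -8.  -6.  73.  17. 139.]
```

```bash
cat > look.py <<'E'
import sys,cv2,numpy as np
from workcell import optics
n=sys.argv[1]; b=[eval(a) for a in sys.argv[2:4]]
o=[]
for c,(x,y,w,h) in zip(("top","side"),b):
    o.append(cv2.resize(optics.camera(c)["color"][y:y+h,x:x+w,::-1],(400,400),interpolation=cv2.INTER_CUBIC))
cv2.imwrite(f"pics/{n}.png",np.hstack(o))
E
python3 look.py a "(265,150,90,90)" "(250,110,100,100)"
```

```text
(no output)
```

View pics/a.png

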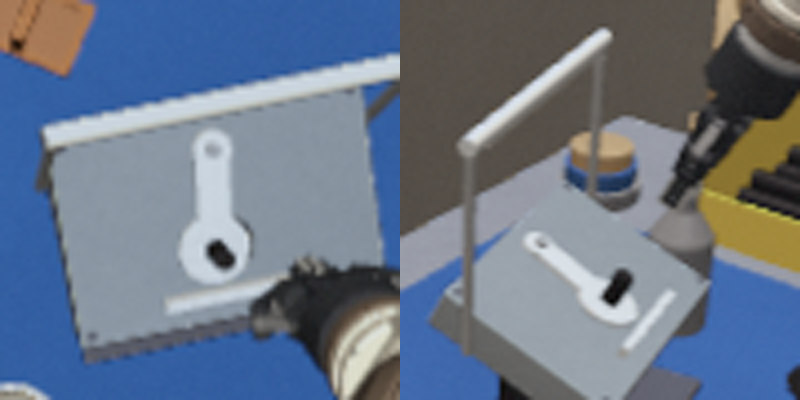

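Both views show the shut fingers on the face's -y side of the knob, as planned; the knob top is at side pixel ≈(306,179). I'll descend and push.

```bash
python3 -m handwheel '[{"tx":-0.003,"ty":-0.006,"tz":0.04,"ax":0,"ay":0,"az":0,"jaw":-1},{"tx":0,"ty":0,"tz":0.03,"ax":0,"ay":0,"az":0,"jaw":-1},{"tx":0,"ty":0,"tz":0.0125,"ax":0,"ay":0,"az":0,"jaw":-1},{"tx":0,"ty":-0.021,"tz":0,"ax":0,"ay":0,"az":0,"jaw":-1},{"tx":0.001,"ty":-0.0145,"tz":0,"ax":0,"ay":0,"az":0,"jaw":-1},{"tx":0.001,"ty":-0.0145,"tz":0,"ax":0,"ay":0,"az":0,"jaw":-1},{"tx":0.0045,"ty":-0.0115,"tz":0,"ax":0,"ay":0,"az":0,"jaw":-1},{"tx":0.0045,"ty":-0.0115,"tz":0,"ax":0,"ay":0,"az":0,"jaw":-1},{"tx":0.008,"ty":-0.0095,"tz":0,"ax":0,"ay":0,"az":0,"jaw":-1},{"tx":0.008,"ty":-0.0095,"tz":0,"ax":0,"ay":0,"az":0,"jaw":-1}]'; python3 -c "
from h import *
gof(.05,.077,.018)"
```

```text
time: 2.7
ee_pos: [0.5783, -0.1424, 0.1673]
tcp_rot: [179.9, -25.0, 11.4]
wrist_force: [0.7, -2.5, -0.3]
opening: 0.0
grasp_force: 1.1
t 2.7 turn [ 0.09 -0.01  0.04] shift(after turn) [ 0.0256 -0.0161  0.0007] F [ 0.7 -2.5 -0.3] open 0.0 q [-20. -12. -17.  63.  13. 151.]
```

```bash
python3 -m handwheel '[{"tx":0.0065,"ty":-0.0045,"tz":0,"ax":0,"ay":0,"az":0,"jaw":-1},{"tx":0.0065,"ty":-0.0045,"tz":0,"ax":0,"ay":0,"az":0,"jaw":-1},{"tx":0.006,"ty":-0.003,"tz":0,"ax":0,"ay":0,"az":0,"jaw":-1},{"tx":0.006,"ty":-0.003,"tz":0,"ax":0,"ay":0,"az":0,"jaw":-1},{"tx":0.003,"ty":0,"tz":0,"ax":0,"ay":0,"az":0,"jaw":-1},{"tx":0,"ty":0,"tz":0,"ax":0,"ay":0,"az":0,"jaw":-1},{"tx":0,"ty":0,"tz":0,"ax":0,"ay":0,"az":0,"jaw":-1},{"tx":-0.01,"ty":0,"tz":-0.01,"ax":0,"ay":0,"az":0,"jaw":-1},{"tx":-0.01,"ty":0,"tz":-0.05,"ax":0,"ay":0,"az":0,"jaw":-1},{"tx":-0.01,"ty":0,"tz":-0.06,"ax":0,"ay":0,"az":0,"jaw":-1}]'; python3 look.py b "(265,150,90,90)" "(250,110,100,100)"
```

```text
time: 3.95
ee_pos: [0.5214, -0.1383, 0.2753]
tcp_rot: [180.0, -24.9, 11.4]
wrist_force: [0.4, -0.8, 0.9]
opening: 0.0002
grasp_force: 0.0
```

View pics/b.png

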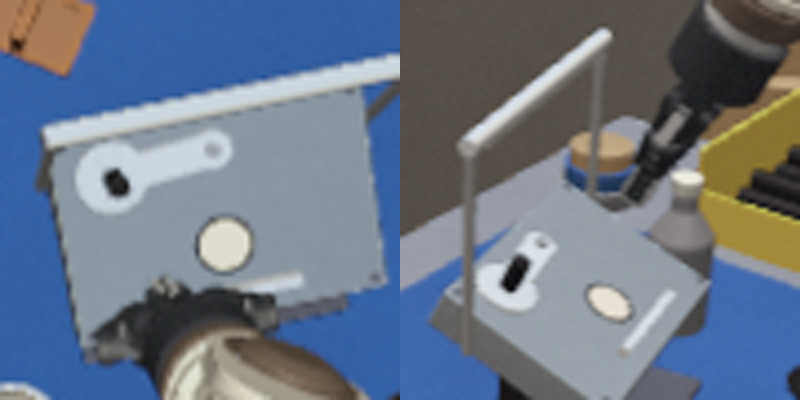

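The cover now stands across the slope: disc at top-crop (110,178), pin at (212,150). The port is uncovered at (223,244). Next I'll check the angle and port against the fit, and work out the move to the frame.

```bash
cat >> h.py <<'E'
Rw=R.from_euler('z',W[2])*R.from_euler('x',180,degrees=True)
def gow(z): go(frm(W,[0,0,z],0.004),Rw)
E
python3 -c "
from h import *
T=lambda u,v:np.array([265+u*.225-.4,150+v*.225-.4])
print(proj(top,face(F,[0,0,0])),T(223.5,244.5),proj(side,face(F,[0,0,0])),[302.1,185.1])
f=lambda a:(proj(top,face(F,knob(a[0],.009)))-T(110,178)).ravel()
print(least_squares(f,[-1.4]).x)
gow(.024); gow(.10)"
```

```text
[[315.30508788 204.3427231 ]] [314.8875 204.6125] [[301.64146471 185.01867617]] [302.1, 185.1]
[-1.48422751]
t 4.05 turn [  3.91 -25.27 -15.53] shift(after turn) [ 0.228  -0.2144  0.2548] F [ 0.5 -0.2  0.1] open -0.0002 q [-22. -18.  -9.  77.  13. 149.]
t 4.05 turn [  3.91 -25.27 -15.53] shift(after turn) [ 0.228  -0.2144  0.1788] F [ 0.5 -0.2  0.1] open -0.0002 q [-22. -18.  -9.  77.  13. 149.]
```

```bash
python3 -m handwheel '[{"tx":0.009,"ty":-0.049,"tz":0.0042,"ax":0,"ay":0,"az":0,"jaw":-1},{"tx":0.009,"ty":-0.049,"tz":0.0042,"ax":0,"ay":0,"az":0,"jaw":-1},{"tx":0.009,"ty":-0.049,"tz":0.0042,"ax":0,"ay":0,"az":0,"jaw":-1},{"tx":0.009,"ty":-0.049,"tz":0.0042,"ax":0,"ay":0,"az":0,"jaw":-1},{"tx":0.009,"ty":-0.049,"tz":0.0042,"ax":0,"ay":0,"az":0,"jaw":0},{"tx":0,"ty":0,"tz":0,"ax":1.3,"ay":-8.42,"az":-5.18,"jaw":0},{"tx":0,"ty":0,"tz":0,"ax":1.3,"ay":-8.42,"az":-5.18,"jaw":0},{"tx":0,"ty":0,"tz":0,"ax":1.3,"ay":-8.42,"az":-5.18,"jaw":0},{"tx":0.057,"ty":0.004,"tz":0,"ax":0,"ay":0,"az":0,"jaw":0},{"tx":0.057,"ty":0.004,"tz":0,"ax":0,"ay":0,"az":0,"jaw":0}]'; python3 -c "
from h import *
gow(.10)"
```

```text
time: 5.3
ee_pos: [0.6305, 0.1537, 0.2743]
tcp_rot: [-179.6, 0.3, 27.5]
wrist_force: [0.5, 0.3, 0.9]
opening: 0.0425
grasp_force: 0.0
t 5.3 turn [-0.44  0.32  0.37] shift(after turn) [-0.0024 -0.003   0.1703] F [0.5 0.3 0.9] open 0.0425 q [ 14.  22.  35. 104.   0. 166.]
```

```bash
python3 -m handwheel '[{"tx":-0.0024,"ty":-0.003,"tz":0.04,"ax":-0.44,"ay":0.32,"az":0.37,"jaw":0},{"tx":0,"ty":0,"tz":0.04,"ax":0,"ay":0,"az":0,"jaw":0},{"tx":0,"ty":0,"tz":0.04,"ax":0,"ay":0,"az":0,"jaw":0},{"tx":0,"ty":0,"tz":0.035,"ax":0,"ay":0,"az":0,"jaw":0},{"tx":0,"ty":0,"tz":0.025,"ax":0,"ay":0,"az":0,"jaw":0},{"tx":0,"ty":0,"tz":0.015,"ax":0,"ay":0,"az":0,"jaw":0},{"tx":0,"ty":0,"tz":0,"ax":0,"ay":0,"az":0,"jaw":0},{"tx":0,"ty":0,"tz":0,"ax":0,"ay":0,"az":0,"jaw":0},{"tx":0,"ty":0,"tz":0,"ax":0,"ay":0,"az":0,"jaw":0},{"tx":0,"ty":0,"tz":0,"ax":0,"ay":0,"az":0,"jaw":0}]'; python3 -c "
from h import *
gow(.024)"; python3 look.py c "(175,150,80,80)" "(180,220,70,70)"
```

```text
time: 6.55
ee_pos: [0.6255, 0.1554, 0.0796]
tcp_rot: [180.0, -0.0, 27.2]
wrist_force: [-0.5, -0.6, -0.7]
opening: 0.0427
grasp_force: 0.0
t 6.55 turn [ 0.01 -0.02  0.03] shift(after turn) [0.0013 0.0008 0.0516] F [-0.5 -0.6 -0.7] open 0.0427 q [ 14.  18.   8.  80.  -0. 167.]
```

View pics/c.png

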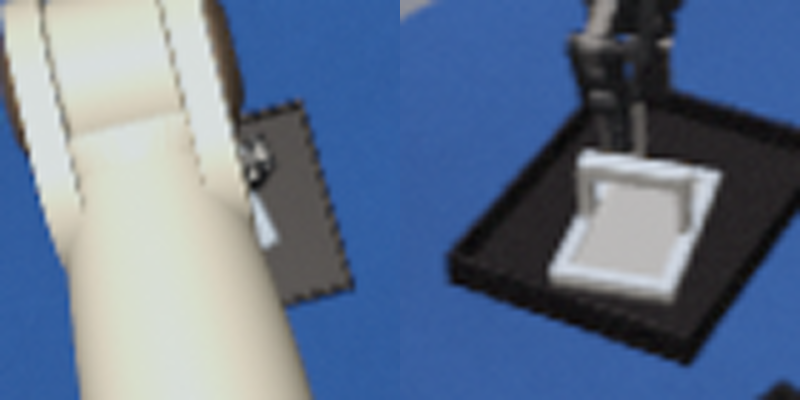

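The side view shows the near fingertip just past the handle bar's middle, at about crop (625,152). I projected it to (623,144), so the alignment is good. The top view is blocked by the arm. I'll descend and grip.

```bash
python3 -m handwheel '[{"tx":0.0013,"ty":0.0008,"tz":0.018,"ax":0,"ay":0,"az":0,"jaw":0},{"tx":0,"ty":0,"tz":0.018,"ax":0,"ay":0,"az":0,"jaw":0},{"tx":0,"ty":0,"tz":0.0155,"ax":0,"ay":0,"az":0,"jaw":0},{"tx":0,"ty":0,"tz":0,"ax":0,"ay":0,"az":0,"jaw":0},{"tx":0,"ty":0,"tz":0,"ax":0,"ay":0,"az":0,"jaw":-1},{"tx":0,"ty":0,"tz":0,"ax":0,"ay":0,"az":0,"jaw":-1},{"tx":0,"ty":0,"tz":0,"ax":0,"ay":0,"az":0,"jaw":-1},{"tx":0,"ty":0,"tz":0,"ax":0,"ay":0,"az":0,"jaw":-1},{"tx":0,"ty":0,"tz":0,"ax":0,"ay":0,"az":0,"jaw":-1},{"tx":0,"ty":0,"tz":0,"ax":0,"ay":0,"az":0,"jaw":-1}]' 60; python3 -c "
from h import *
gow(.024)"
```

```text
time: 7.9
ee_pos: [0.6272, 0.1553, 0.0283]
tcp_rot: [180.0, -0.0, 27.2]
wrist_force: [-0.3, -0.2, 5.7]
opening: 0.0107
grasp_force: 59.3
t 7.9 turn [ 0.02 -0.04  0.03] shift(after turn) [-0.0002 -0.0001  0.0003] F [-0.3 -0.2  5.7] open 0.0107 q [ 14.  19.   4.  75.  -0. 167.]
```

```bash
python3 -m handwheel '[{"tx":0,"ty":0,"tz":-0.01,"ax":0,"ay":0,"az":0,"jaw":-1},{"tx":0,"ty":0,"tz":-0.02,"ax":0,"ay":0,"az":0,"jaw":-1},{"tx":0,"ty":0,"tz":-0.03,"ax":0,"ay":0,"az":0,"jaw":-1},{"tx":0,"ty":0,"tz":-0.04,"ax":0,"ay":0,"az":0,"jaw":-1},{"tx":0,"ty":0,"tz":-0.04,"ax":0,"ay":0,"az":0,"jaw":-1},{"tx":0,"ty":0,"tz":-0.04,"ax":0,"ay":0,"az":0,"jaw":-1},{"tx":0,"ty":0,"tz":-0.04,"ax":0,"ay":0,"az":0,"jaw":-1},{"tx":0,"ty":0,"tz":-0.02,"ax":0,"ay":0,"az":0,"jaw":-1},{"tx":0,"ty":0,"tz":0,"ax":0,"ay":0,"az":0,"jaw":-1},{"tx":0,"ty":0,"tz":0,"ax":0,"ay":0,"az":0,"jaw":-1}]'; python3 -c "
from h import *
gof(-.03,0,.12)"
```

```text
time: 9.15
ee_pos: [0.6266, 0.1552, 0.2665]
tcp_rot: [-180.0, 0.1, 27.2]
wrist_force: [0.2, 0.0, -3.0]
opening: 0.0105
grasp_force: 58.6
t 9.15 turn [-3.46 24.95 15.59] shift(after turn) [-0.1924  0.3431 -0.0561] F [ 0.2  0.  -3. ] open 0.0105 q [ 14.  20.  32. 102.  -0. 167.]
```

```bash
python3 -m handwheel '[{"tx":-0.0385,"ty":-0.0198,"tz":0,"ax":0,"ay":0,"az":0,"jaw":-1},{"tx":-0.0385,"ty":-0.0198,"tz":0,"ax":0,"ay":0,"az":0,"jaw":-1},{"tx":-0.0385,"ty":-0.0198,"tz":0,"ax":0,"ay":0,"az":0,"jaw":-1},{"tx":0,"ty":0,"tz":0,"ax":-0.87,"ay":6.24,"az":3.9,"jaw":-1},{"tx":0,"ty":0,"tz":0,"ax":-0.87,"ay":6.24,"az":3.9,"jaw":-1},{"tx":0,"ty":0,"tz":0,"ax":-0.86,"ay":6.24,"az":3.9,"jaw":-1},{"tx":0,"ty":0,"tz":0,"ax":-0.86,"ay":6.24,"az":3.9,"jaw":-1},{"tx":0,"ty":0,"tz":0,"ax":0,"ay":0,"az":0,"jaw":-1},{"tx":0,"ty":0,"tz":0,"ax":0,"ay":0,"az":0,"jaw":-1},{"tx":0,"ty":0,"tz":0,"ax":0,"ay":0,"az":0,"jaw":-1}]'; python3 -c "
from h import *
gof(-.03,0,.12)"; python3 look.py d "(185,150,110,110)" "(210,150,90,90)"
```

```text
time: 10.4
ee_pos: [0.5052, 0.1257, 0.2672]
tcp_rot: [-179.6, -25.0, 13.8]
wrist_force: [0.4, -1.0, -2.0]
opening: 0.0109
grasp_force: 58.8
t 10.4 turn [-1.44  0.05  2.2 ] shift(after turn) [-0.0796  0.3382 -0.0027] F [ 0.4 -1.  -2. ] open 0.0109 q [ 14. -24. -15.  73.   0. 180.]
```

View pics/d.png

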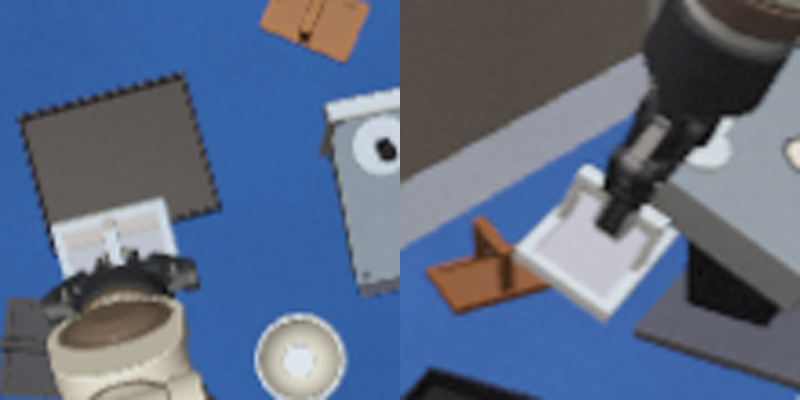

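The frame is held square by the middle of its handle. Its corners are at side crop (516,250), (607,315), (683,232), (585,165) and top crop (52,220), (163,200). Next I'll estimate its offset in the grip.

Run:
```python
from h import *
from workcell import telemetry
o=telemetry.get_obs();r=R.from_euler('xyz',o['tcp_rot'],degrees=True)*R.from_euler('x',180,degrees=True)
S=lambda u,v:[210+(u+.5)*.225-.5,150+(v+.5)*.225-.5]
T=lambda u,v:[185+(u+.5)*.275-.5,150+(v+.5)*.275-.5]
x,y,z=.034,.05,.008
P=np.array([[x,y,z],[-x,y,z],[-x,-y,z],[x,-y,z]])
sp=np.array([S(116,250),S(207,313),S(283,232),S(185,165)]);tp=np.array([T(52,220),T(163,200)])
def f(v):
    w=o['ee_pos']+r.apply(R.from_rotvec([0,0,v[3]]).apply(P)+[v[0],v[1],v[2]-.024])
    return np.vstack([proj(side,w)-sp,proj(top,w[[0,3]])-tp]).ravel()
s=least_squares(f,[0,0,0,0],x_scale=[.01,.01,.01,.1]);print(s.x.round(4),s.fun.reshape(-1,2).round(1).tolist())
gof(-.03,0,.12)
```

```text
[ 0.0046 -0.0013 -0.0014 -0.0023] [[-0.3, -0.9], [0.0, -0.2], [-1.5, -0.2], [1.1, 1.2], [-0.1, 1.3], [0.3, -0.7]]
t 10.5 turn [-1.44  0.04  2.2 ] shift(after turn) [-0.0796  0.3382 -0.0028] F [ 0.4  0.1 -1.7] open 0.0109 q [ 14. -24. -15.  73.   0. 180.]
```

```bash
python3 -m handwheel '[{"tx":-0.0114,"ty":0.0483,"tz":0,"ax":0,"ay":0,"az":0,"jaw":-1},{"tx":-0.0114,"ty":0.0483,"tz":0,"ax":0,"ay":0,"az":0,"jaw":-1},{"tx":-0.0114,"ty":0.0483,"tz":0,"ax":0,"ay":0,"az":0,"jaw":-1},{"tx":-0.0114,"ty":0.0483,"tz":0,"ax":0,"ay":0,"az":0,"jaw":-1},{"tx":-0.0114,"ty":0.0483,"tz":0,"ax":-0.36,"ay":0,"az":0.55,"jaw":-1},{"tx":-0.0114,"ty":0.0483,"tz":0,"ax":-0.36,"ay":0,"az":0.55,"jaw":-1},{"tx":-0.0114,"ty":0.0483,"tz":0,"ax":-0.36,"ay":0,"az":0.55,"jaw":-1},{"tx":0,"ty":0,"tz":0,"ax":-0.36,"ay":0,"az":0.55,"jaw":-1},{"tx":0,"ty":0,"tz":0,"ax":0,"ay":0,"az":0,"jaw":-1},{"tx":0,"ty":0,"tz":0,"ax":0,"ay":0,"az":0,"jaw":-1}]'; python3 -c "
from h import *
gof(.003,0.001,.045)"
```

```text
time: 11.75
ee_pos: [0.5146, -0.2192, 0.2319]
tcp_rot: [180.0, -25.1, 11.4]
wrist_force: [-0.5, -0.9, -2.0]
opening: 0.0109
grasp_force: 59.4
t 11.75 turn [-0.02 -0.06  0.05] shift(after turn) [ 0.0216 -0.0028  0.0651] F [-0.5 -0.9 -2. ] open 0.0109 q [-32. -14. -11.  74.  17. 140.]
```

```bash
python3 -m handwheel '[{"tx":0.011,"ty":-0.0014,"tz":0,"ax":0,"ay":0,"az":0,"jaw":-1},{"tx":0.0106,"ty":-0.0014,"tz":0,"ax":0,"ay":0,"az":0,"jaw":-1},{"tx":0,"ty":0,"tz":0.025,"ax":0,"ay":0,"az":0,"jaw":-1},{"tx":0,"ty":0,"tz":0.02,"ax":0,"ay":0,"az":0,"jaw":-1},{"tx":0,"ty":0,"tz":0.02,"ax":0,"ay":0,"az":0,"jaw":-1},{"tx":0,"ty":0,"tz":0,"ax":0,"ay":0,"az":0,"jaw":-1},{"tx":0,"ty":0,"tz":0,"ax":0,"ay":0,"az":0,"jaw":-1},{"tx":0,"ty":0,"tz":0,"ax":0,"ay":0,"az":0,"jaw":-1},{"tx":0,"ty":0,"tz":0,"ax":0,"ay":0,"az":0,"jaw":-1},{"tx":0,"ty":0,"tz":0,"ax":0,"ay":0,"az":0,"jaw":-1}]'; python3 -c "
from h import *
gof(.003,0.001,.024)"; python3 look.py e "(265,150,90,90)" "(255,120,90,90)"
```

```text
time: 13.0
ee_pos: [0.56, -0.2083, 0.1823]
tcp_rot: [180.0, -25.1, 11.3]
wrist_force: [-0.2, -0.3, -2.1]
opening: 0.0109
grasp_force: 59.3
t 13.0 turn [ 0.04 -0.07 -0.04] shift(after turn) [ 0.0003 -0.0011  0.0215] F [-0.2 -0.3 -2.1] open 0.0109 q [-28. -10. -13.  66.  15. 144.]
```

View pics/e.png

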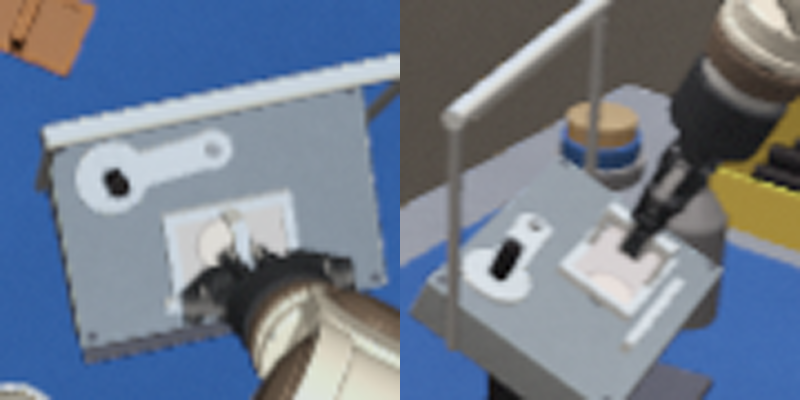

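The frame hangs square over the port, at side crop (620,260), just upslope of the ledge at (655,310). I'll lower it gently.

```bash
python3 -m handwheel '[{"tx":0,"ty":-0.001,"tz":0.006,"ax":0,"ay":0,"az":0,"jaw":-1},{"tx":0,"ty":0,"tz":0.006,"ax":0,"ay":0,"az":0,"jaw":-1},{"tx":0,"ty":0,"tz":0.004,"ax":0,"ay":0,"az":0,"jaw":-1},{"tx":0,"ty":0,"tz":0.002,"ax":0,"ay":0,"az":0,"jaw":-1},{"tx":0,"ty":0,"tz":0.001,"ax":0,"ay":0,"az":0,"jaw":-1},{"tx":0,"ty":0,"tz":0.001,"ax":0,"ay":0,"az":0,"jaw":-1},{"tx":0,"ty":0,"tz":0,"ax":0,"ay":0,"az":0,"jaw":-1},{"tx":0,"ty":0,"tz":0,"ax":0,"ay":0,"az":0,"jaw":-1},{"tx":0,"ty":0,"tz":0,"ax":0,"ay":0,"az":0,"jaw":-1},{"tx":0,"ty":0,"tz":0,"ax":0,"ay":0,"az":0,"jaw":-1}]'; python3 -c "
from h import *
gof(.003,0.001,.024)"
```

```text
time: 14.35
ee_pos: [0.5681, -0.2055, 0.1639]
tcp_rot: [180.0, -25.1, 11.3]
wrist_force: [-0.7, 1.1, -2.5]
opening: 0.0106
grasp_force: 59.4
t 14.35 turn [ 0.02 -0.05 -0.04] shift(after turn) [0.0004 0.     0.0011] F [-0.7  1.1 -2.5] open 0.0106 q [-27.  -9. -15.  64.  15. 144.]
```

No contact yet, so I'll carry on down in small steps.

```bash
python3 -m handwheel '[{"tx":0,"ty":0,"tz":0.0005,"ax":0,"ay":0,"az":0,"jaw":-1},{"tx":0,"ty":0,"tz":0.0005,"ax":0,"ay":0,"az":0,"jaw":-1},{"tx":0,"ty":0,"tz":0.0005,"ax":0,"ay":0,"az":0,"jaw":-1},{"tx":0,"ty":0,"tz":0.0005,"ax":0,"ay":0,"az":0,"jaw":-1},{"tx":0,"ty":0,"tz":0,"ax":0,"ay":0,"az":0,"jaw":-1},{"tx":0,"ty":0,"tz":0,"ax":0,"ay":0,"az":0,"jaw":-1},{"tx":0,"ty":0,"tz":0,"ax":0,"ay":0,"az":0,"jaw":-1},{"tx":0,"ty":0,"tz":0,"ax":0,"ay":0,"az":0,"jaw":-1},{"tx":0,"ty":0,"tz":0,"ax":0,"ay":0,"az":0,"jaw":-1},{"tx":0,"ty":0,"tz":0,"ax":0,"ay":0,"az":0,"jaw":-1}]'; python3 -c "
from h import *
gof(.003,0.001,.024)"
```

```text
time: 15.6
ee_pos: [0.5683, -0.2056, 0.1636]
tcp_rot: [180.0, -25.1, 11.3]
wrist_force: [-14.5, 0.3, 10.0]
opening: 0.0106
grasp_force: 61.9
t 15.6 turn [ 0.07 -0.07 -0.06] shift(after turn) [ 0.0004 -0.0001  0.0008] F [-14.5   0.3  10. ] open 0.0106 q [-27.  -9. -15.  64.  15. 144.]
```

Contact is on the face, at the expected height. I'll ease up 1 mm and slide down the slope towards the ledge.

```bash
python3 -m handwheel '[{"tx":0,"ty":0,"tz":-0.001,"ax":0,"ay":0,"az":0,"jaw":-1},{"tx":0,"ty":0,"tz":0,"ax":0,"ay":0,"az":0,"jaw":-1},{"tx":-0.001,"ty":0,"tz":0,"ax":0,"ay":0,"az":0,"jaw":-1},{"tx":-0.001,"ty":0,"tz":0,"ax":0,"ay":0,"az":0,"jaw":-1},{"tx":-0.001,"ty":0,"tz":0,"ax":0,"ay":0,"az":0,"jaw":-1},{"tx":-0.001,"ty":0,"tz":0,"ax":0,"ay":0,"az":0,"jaw":-1},{"tx":0,"ty":0,"tz":0,"ax":0,"ay":0,"az":0,"jaw":-1},{"tx":0,"ty":0,"tz":0,"ax":0,"ay":0,"az":0,"jaw":-1},{"tx":0,"ty":0,"tz":0,"ax":0,"ay":0,"az":0,"jaw":-1},{"tx":0,"ty":0,"tz":0,"ax":0,"ay":0,"az":0,"jaw":-1}]'; python3 -c "
from h import *
gof(.003,0.001,.024)"
```

```text
time: 16.85
ee_pos: [0.5657, -0.2064, 0.1624]
tcp_rot: [179.9, -25.2, 11.4]
wrist_force: [0.1, 0.3, 5.6]
opening: 0.0108
grasp_force: 60.4
t 16.85 turn [ 0.08 -0.17  0.  ] shift(after turn) [ 0.0033 -0.0004  0.0009] F [0.1 0.3 5.6] open 0.0108 q [-27.  -9. -15.  64.  15. 144.]
```

```bash
python3 -m handwheel '[{"tx":-0.001,"ty":0,"tz":0,"ax":0,"ay":0,"az":0,"jaw":-1},{"tx":-0.001,"ty":0,"tz":0,"ax":0,"ay":0,"az":0,"jaw":-1},{"tx":0,"ty":0,"tz":0,"ax":0,"ay":0,"az":0,"jaw":-1},{"tx":0,"ty":0,"tz":0,"ax":0,"ay":0,"az":0,"jaw":-1},{"tx":0,"ty":0,"tz":0,"ax":0,"ay":0,"az":0,"jaw":-1},{"tx":0,"ty":0,"tz":0,"ax":0,"ay":0,"az":0,"jaw":-1},{"tx":0,"ty":0,"tz":0,"ax":0,"ay":0,"az":0,"jaw":-1},{"tx":0,"ty":0,"tz":0,"ax":0,"ay":0,"az":0,"jaw":-1},{"tx":0,"ty":0,"tz":0,"ax":0,"ay":0,"az":0,"jaw":-1},{"tx":0,"ty":0,"tz":0,"ax":0,"ay":0,"az":0,"jaw":-1}]'; python3 -c "
from h import *
gof(.003,0.001,.024)"
```

```text
time: 18.1
ee_pos: [0.5639, -0.2068, 0.1616]
tcp_rot: [179.9, -25.2, 11.4]
wrist_force: [-0.1, 0.1, 5.8]
opening: 0.0106
grasp_force: 60.4
t 18.1 turn [ 0.08 -0.17  0.  ] shift(after turn) [ 0.0053 -0.0004  0.0009] F [-0.1  0.1  5.8] open 0.0106 q [-27.  -9. -16.  64.  15. 144.]
```

```bash
python3 -m handwheel '[{"tx":-0.001,"ty":0,"tz":0,"ax":0,"ay":0,"az":0,"jaw":-1},{"tx":-0.001,"ty":0,"tz":0,"ax":0,"ay":0,"az":0,"jaw":-1},{"tx":0,"ty":0,"tz":0,"ax":0,"ay":0,"az":0,"jaw":-1},{"tx":0,"ty":0,"tz":0,"ax":0,"ay":0,"az":0,"jaw":-1},{"tx":0,"ty":0,"tz":0,"ax":0,"ay":0,"az":0,"jaw":-1},{"tx":0,"ty":0,"tz":0,"ax":0,"ay":0,"az":0,"jaw":-1},{"tx":0,"ty":0,"tz":0,"ax":0,"ay":0,"az":0,"jaw":-1},{"tx":0,"ty":0,"tz":0,"ax":0,"ay":0,"az":0,"jaw":-1},{"tx":0,"ty":0,"tz":0,"ax":0,"ay":0,"az":0,"jaw":-1},{"tx":0,"ty":0,"tz":0,"ax":0,"ay":0,"az":0,"jaw":-1}]'; python3 -c "
from h import *
gof(.003,0.001,.024)"
```

```text
time: 19.35
ee_pos: [0.5625, -0.207, 0.161]
tcp_rot: [179.9, -25.2, 11.4]
wrist_force: [1.5, 0.6, 5.6]
opening: 0.0109
grasp_force: 60.2
t 19.35 turn [ 0.07 -0.22  0.03] shift(after turn) [ 0.0069 -0.0003  0.001 ] F [1.5 0.6 5.6] open 0.0109 q [-27. -10. -16.  64.  15. 144.]
```

```bash
python3 -m handwheel '[{"tx":-0.001,"ty":0,"tz":0,"ax":0,"ay":0,"az":0,"jaw":-1},{"tx":0,"ty":0,"tz":0,"ax":0,"ay":0,"az":0,"jaw":-1},{"tx":0,"ty":0,"tz":0,"ax":0,"ay":0,"az":0,"jaw":-1},{"tx":0,"ty":0,"tz":0,"ax":0,"ay":0,"az":0,"jaw":-1},{"tx":0,"ty":0,"tz":0,"ax":0,"ay":0,"az":0,"jaw":-1},{"tx":0,"ty":0,"tz":0,"ax":0,"ay":0,"az":0,"jaw":-1},{"tx":0,"ty":0,"tz":0,"ax":0,"ay":0,"az":0,"jaw":-1},{"tx":0,"ty":0,"tz":0,"ax":0,"ay":0,"az":0,"jaw":-1},{"tx":0,"ty":0,"tz":0,"ax":0,"ay":0,"az":0,"jaw":-1},{"tx":0,"ty":0,"tz":0,"ax":0,"ay":0,"az":0,"jaw":-1}]'; python3 -c "
from h import *
gof(.003,0.001,.024)"
```

```text
time: 20.6
ee_pos: [0.5621, -0.207, 0.161]
tcp_rot: [179.9, -25.3, 11.4]
wrist_force: [4.6, 1.9, 6.5]
opening: 0.0109
grasp_force: 60.1
t 20.6 turn [ 0.07 -0.3   0.07] shift(after turn) [ 0.0072 -0.0003  0.0011] F [4.6 1.9 6.5] open 0.0109 q [-28. -10. -16.  64.  16. 144.]
```

The frame is against the ledge: it moved only 0.3 mm while the force rose. I'll release it, back straight off square to the face, and look.

```bash
python3 -m handwheel '[{"tx":0,"ty":0,"tz":0,"ax":0,"ay":0,"az":0,"jaw":0},{"tx":0,"ty":0,"tz":0,"ax":0,"ay":0,"az":0,"jaw":0},{"tx":0,"ty":0,"tz":0,"ax":0,"ay":0,"az":0,"jaw":0},{"tx":0,"ty":0,"tz":0,"ax":0,"ay":0,"az":0,"jaw":0},{"tx":0,"ty":0,"tz":-0.01,"ax":0,"ay":0,"az":0,"jaw":0},{"tx":0,"ty":0,"tz":-0.02,"ax":0,"ay":0,"az":0,"jaw":0},{"tx":0,"ty":0,"tz":-0.03,"ax":0,"ay":0,"az":0,"jaw":0},{"tx":0,"ty":0,"tz":-0.05,"ax":0,"ay":0,"az":0,"jaw":0},{"tx":-0.05,"ty":0,"tz":-0.03,"ax":0,"ay":0,"az":0,"jaw":0},{"tx":-0.05,"ty":0,"tz":0,"ax":0,"ay":0,"az":0,"jaw":0}]'; python3 look.py f "(265,150,90,90)" "(255,120,90,90)"
```

```text
time: 21.85
ee_pos: [0.4127, -0.2371, 0.2468]
tcp_rot: [179.7, -25.2, 11.5]
wrist_force: [0.5, 0.1, -0.6]
opening: 0.0424
grasp_force: 0.0
```

View pics/f.png

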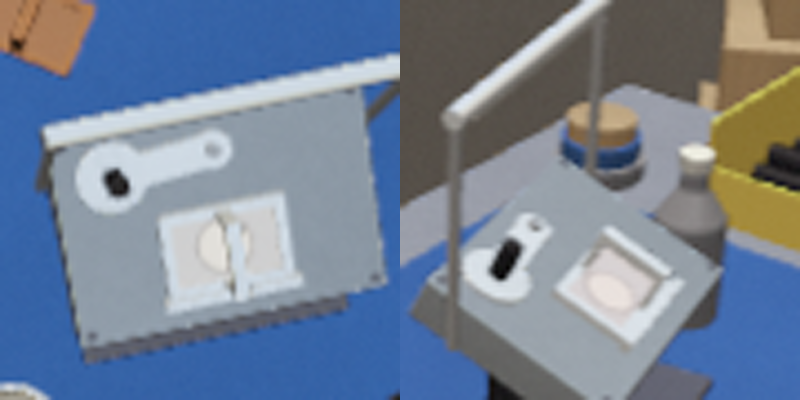

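The frame lies flat against the ledge with the port behind the window, upper corners at top crop (161,214) and (283,193). I'll compare these with the nominal pose and hand in if they agree.

Run:
```python
from h import *
T=lambda u,v:np.array([265+(u+.5)*.225-.5,150+(v+.5)*.225-.5])
m=np.array([T(161,214),T(283,193)])
f=lambda v:(proj(top,face(F,R.from_rotvec([0,0,v[2]]).apply([[.034,.05,.008],[.034,-.05,.008]])+[v[0],v[1],0]))-m).ravel()
x=least_squares(f,[0,0,0],x_scale=[.01,.01,.1]).x; print(x.round(4))
if -.005<x[0]<.006 and abs(x[1])<.008 and abs(x[2])<.1:
    from workcell import workorder; print(workorder.job_done())
```

```text
[ 0.0009  0.0004 -0.03  ]
the job is handed in; nothing more can be done
None
```

The job is handed in: the cover stands about 1.48 rad aside, and the framed window lies flat against the ledge, measured within about 1 mm of centred on the port and about 2° of parallel, at about 22 s on the robot's clock; the hand-in gave no verdict.

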